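# Fish a filter cartridge out of a deep instrument bay with a hook picker

## Robot

A 6-joint arm with a two-finger parallel gripper is mounted at the origin on a cart in front of the work surface, level with it; the furniture and walls round the work are solid. World frame = base frame: x ahead of the robot, y to its left, z up, the work surface at z = 0. Lengths are in m, angles in rad, forces in N, time in s.
With the tool pointing down it reaches from about 0.225 to 0.875 m from the base axis. Payload 3.4 kg.
Tool frame: the origin (TCP) lies at the very end of the fingers, on their centre line; the grasp point (between the pads) lies 19 mm behind it; z points along the fingers, y is the line along which they close (so a half turn about z gives the same grasp; the last joint's range is limited). The gripper opens to 85 mm and grips with 20 to 120 N. Pads are 22 mm wide; open, the fingers measure 114 mm over their backs; the gripper's body (76 mm by 85 mm) begins 54 mm behind the grasp point. The pads swing forward as they close: fully open they stand 13 mm farther back than shut.
Start: joints at [-1.285, 0.276, 1.505, -0, 1.361, -0.121], TCP at [0.228, -0.528, 0.231] pointing down, gripper open.
Joint ranges: [-2.89, 2.89], [-0.75, 2.08], [0.22, 2.7], [-1.18, 4.32], [0.11, 2.71], [-2.7, 2.7]. Speed limits (rad/s): [2.57, 2.57, 3.14, 3.14, 3.14, 3.14].

## Interface

Orientations are given as a unit quaternion [w, x, y, z].
In Python, from rig import manip, get_image, camera_info gives the robot as it stands. The module is installed in compiled form; this text tells all that it offers.
- The arm moves only by the shell command python3 -m crank 'ROWS' [FORCE]. ROWS is a JSON object of lists of equal length, an entry for each row: "translation": the shift along the tool's x, y, z in mm, a list of three; "roll": the turn about the tool's z in rad; "fingers": the opening, from 0 (shut) to 1 (fully open). A call has 1 to 8 rows; each row shifts and turns the commanded pose from where the row before left it, along the tool's axes as they then stand; what a row does not reach is not made up. A row lasts 1/10 s, in which the tool goes at most 50 mm and 8.59 degrees, less where a joint would pass 70% of its speed; a pose out of reach is approached as far as the arm can. A call is refused whole if a number of a shift passes 50 or a number of a turn 0.15, either way. A call with a gripper value outside its range is refused whole. The fingers move at their own pace and stop on an object; FORCE is the grip in N (left out, the last holds). Time passes only in rows, so rows that do not move let the fingers close. It gives the time, the measured TCP pose, the force, the opening and the grip force at its end, in the units of the state.
- manip.get_state(): the state, without advancing time (a new reading comes with each control period).
- get_image(name): name is "scene" or "side" or "wrist"; returns the picture (384x512x3 uint8, blue, green, red); there is no depth.
- camera_info(name): a dict with "mtx" (3x3 intrinsics, pixels), "rvec" (rotation vector, rad) and "tvec" (3), from world to camera coordinates, as OpenCV has them. Camera axes: x right, y down, z forward; pixel columns grow to the right and rows downward; lengths in m; the calibration is good to about 2 mm. The wrist camera is an equidistant fisheye: a pixel r from the principal point sees the ray r / f radians off the axis. A picture is of the moment at which its call begins: read the wrist's pose just before it. camera_info takes no time and is no camera call; for the wrist camera it gives the pose at the moment of the call.
- manip.sign_off(): hands the job in; it is judged then, once.
The state is a dict: "clock": time; "qpos": joint angles; "qd": joint speeds; "effort": joint torques, N m; "position": TCP position; "ee_rot": TCP orientation; "contact_force": force on the tool from outside, world axes, zero at the start; "moment": the same for the moment, N m; "width": finger opening in m; "gripper_force": force on a finger pad.
Only numpy, scipy, OpenCV 4.12 (cv2) and the standard library are available. Lean on these libraries where they do the work, as an engineer would, in place of code of your own. Each camera call takes 0.05 s, during which the arm holds its last target. There are 200 camera calls.

## Task

A filter cartridge has been pushed deep into the long metal instrument bay, where no fingers can reach it. Take the hook picker by its handle, catch the cartridge's wire bail with the hook and draw it out, lifting its front over the sill at the mouth, then stand the picker back on its foot on the bench, clear of the bay and the tray, and lay the cartridge flat and upright in the steel tray. Do not tip the cartridge over on the way, and leave the beaker and the tin where they are.

Things in the scene. Friction and masses are not known exactly. Their poses are not given: they have to be found in the camera images.
- bay: fixed aluminium sheet-metal bay on the bench, a closed tunnel 190 long (x) x 74 (y) x 88 mm high. Origin: centre of its underside. Open only at the mouth, its -x end (x = -95), which faces roughly to the robot's left. Inside: 66 mm wide, floor at z = 3, roof underside at z = 84, back wall at x = +91 mm. Vent strips are only markings
- bay_mouth (a point): centre of the mouth at floor level, axes as the bay's (+x goes in). Right here a sill 5 mm thick (x 0 to 5) stands 6 mm high above the bay's floor (top 9 mm over the bench): a cartridge pulled level jams on it. A 12 mm flange stands out at each side of the mouth
- cartridge: loose white box with grey ends, about 0.3 kg, 80 long (x) x 50 (y) x 54 mm high. Origin: centre of its underside; front face at x = -40 mm carries the bail. Starts upright on the bay's floor, bail towards the mouth, origin 5 to 45 mm further in than the bay's. Pushed by the hook, it slides back until it meets the back wall
- bail_bar (a point): middle of the cross bar of the cartridge's rigid, level, U-shaped wire bail (wire 7 mm thick), axes as the cartridge's: bar along y, 34 mm before the front face and 24 mm above the cartridge's underside; the gap between bar and face is 30 mm; the side wires lie at y = +-19 mm
- picker: loose black hook picker, 0.19 kg, standing on foot (46 x 46 x 8 mm) and hook tip. Origin: centre of the foot's underside; +x along the rod, roughly to the robot's right. At z = 36 a steel sleeve (12 mm thick, 15 mm collar, to x = 130) carries an 8 mm rod; at its end an 8 mm hook goes straight down to z = 0, where a toe (top at z = 8) reaches back 14 mm from the upright's axis
- picker_grip (a point): grip point of the picker's handle, 70 mm above the foot's underside: a block 36 (x) x 20 (y) mm, top 92 mm above the foot's underside; grip it across y. The telescopic rod is clamped (holds some 80 N) at a length that differs every time and is not reported: the hook's upright has its axis somewhere from 165 to 205 mm ahead (x) of this point
- tray: fixed shallow steel tray, 176 long (x) x 126 (y) mm outside, walls 3 mm thick, rim at z = 15 mm, inner floor at z = 3 mm. Origin: centre of its underside
- beaker: loose plastic beaker, 53 mm wide, 68 mm high, a bystander. Origin: centre of its underside
- septa_tin: loose flat round white tin, 54 mm wide, 24 mm high, a bystander. Origin: centre of its underside

How it is judged:
On the way, in this order (a step that is already met when the one before it is completed fails the run):
1. the held picker has hold of, or bears on, the cartridge inside the bay (contact force between picker and cartridge above 0.5 N and contact force between the fingers and picker above 0.5 N and x of cartridge in the frame of bay above -0.05 m), for 0.05 s.
2. the cartridge is wholly out of the bay, and no finger touches it yet (x of cartridge in the frame of bay below -0.135 m and contact force between the fingers and cartridge below 0.1 N), for 0.1 s.
At the end, for the whole second after the job is handed in: cartridge at rest on the tray's floor, upright and flat (tilt < 0.08 rad, underside within 4 mm of the floor), origin within 60 mm of the tray's centre; picker at rest upright on the bench (foot within 6 mm, tilt < 0.1 rad), touching neither bay, tray nor cartridge (horizontal distance between cartridge and tray below 0.06 m and z of cartridge in the frame of tray below 0.007 m and angle between cartridge's own z axis and vertical below 0.08 rad and linear speed of each of cartridge, picker below 0.02 m/s and angle between picker's own z axis and vertical below 0.1 rad and height (world z) of picker below 0.006 m and contact force between picker and bay below 0.1 N and contact force between picker and tray below 0.1 N and contact force between picker and cartridge below 0.1 N).
It fails at once if the cartridge is tipped over (tilts more than 0.8 rad) (angle between cartridge's own z axis and vertical above 0.8 rad).
It fails at once if the beaker is moved more than 30 mm (distance of beaker from where it was at the start of the episode above 0.03 m).
It fails at once if the tin is moved more than 30 mm (distance of septa_tin from where it was at the start of the episode above 0.03 m).
It also fails if it takes over 72 s, if anything falls off the work surface, if the arm or the gripper's body presses on something with over 40 N, if the wrist force passes 120 N, or if a joint passes its speed limit or range.

## Working session

There is one attempt and no reset: what is moved stays moved. The work goes in short steps, Python scripts to look and compute and a shell command to move; the robot and the scene stay as the last step left them, time stands still between calls to the robot, and variables do not carry over. Pictures are saved under pics/ and viewed, at most 10 in all, crops included, and the job is handed in when it is done.

```bash
mkdir -p pics; python3 - <<'E'
from rig import manip,get_image,camera_info
import cv2,numpy as np
a=[get_image(n) for n in("scene","side","wrist")]
for n,i in zip(("scene","side","wrist"),a): cv2.imwrite(f"pics/{n}0.png",i)
for n in("scene","side","wrist"): print(n,camera_info(n))
print(manip.get_state())
E
```

```text
scene {'mtx': array([[401.19451408,   0.        , 254.4943862 ],
       [  0.        , 401.19451408, 190.42840903],
       [  0.        ,   0.        ,   1.        ]]), 'rvec': array([ 2.43283567,  0.27411526, -0.08349174]), 'tvec': array([-0.55890957, -0.04294535,  1.64089038])}
side {'mtx': array([[479.629661  ,   0.        , 259.07766356],
       [  0.        , 479.629661  , 192.18628159],
       [  0.        ,   0.        ,   1.        ]]), 'rvec': array([ 1.35311149, -2.4796408 ,  0.64376301]), 'tvec': array([0.35060534, 0.45637495, 1.27203885])}
wrist {'mtx': array([[297.31863964,   0.        , 257.45964146],
       [  0.        , 297.31863964, 195.0005379 ],
       [  0.        ,   0.        ,   1.        ]]), 'rvec': array([-2.43116636,  1.59706281,  0.21968829]), 'tvec': array([-0.57410264, -0.0346676 ,  0.37967336])}
{'clock': 0.15, 'qpos': array([-1.28500267e+00,  2.76435047e-01,  1.50586066e+00,  2.29792997e-05,
        1.36068475e+00, -1.20980054e-01]), 'qd': array([-6.78349184e-04, -8.97735135e-04, -3.56832710e-03,  9.81098452e-04,
        3.63584735e-04, -5.85697522e-05]), 'effort': array([ 6.31849198e-04, -4.17150021e+01, -2.46033669e+01, -2.92712348e-04,
        7.68098922e-03,  1.14107004e-05]), 'position': array([ 0.22739777, -0.52769028,  0.23063948]), 'ee_rot': array([-6.92471938e-04,  9.79388343e-01,  2.01985126e-01, -4.59203653e-05]), 'contact_force': array([-0.49989098, -0.00174652, -1.23320249]), 'moment': array([-0.00227945,  0.00743522,  0.02552085]), 'gripper_force': 0.0, 'width': 0.08498028970830428}
```

View pics/scene0.png

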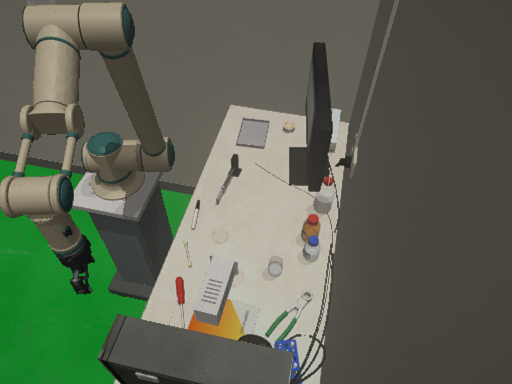

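View pics/side0.png

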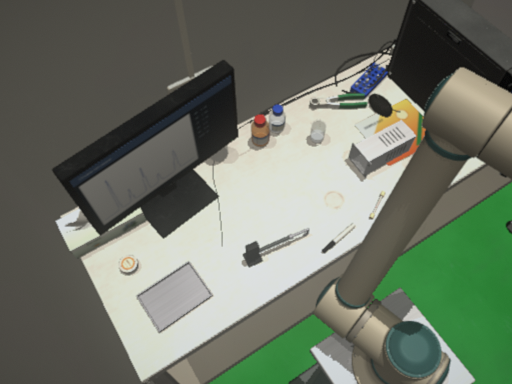

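The scene view shows the tray at about (253,133), the tin at (288,126), the picker from (235,165) to its hook at (218,200), the bay at (215,290) with its mouth near (222,262), and the beaker at (275,265). The side view shows the picker from (252,252) to (306,232), the tray at (174,296) and the bay mouth at (362,165). I'll enlarge crops to get pixel positions.

```bash
cat > h.py <<'E'
from rig import manip,get_image,camera_info
import cv2,numpy as np
from scipy.spatial.transform import Rotation as R
def ray(n,p,ci=None):
    c=ci or camera_info(n);K=c['mtx'];Rm=cv2.Rodrigues(c['rvec'])[0];t=c['tvec']
    x=(p[0]-K[0,2])/K[0,0];y=(p[1]-K[1,2])/K[1,1]
    if n=='wrist':
        r=np.hypot(x,y);d=np.array([np.sin(r)*x/(r+1e-12),np.sin(r)*y/(r+1e-12),np.cos(r)])
    else: d=np.array([x,y,1.])
    d=Rm.T@d; return -Rm.T@t,d/np.linalg.norm(d)
def plane(n,p,z,ci=None):
    o,d=ray(n,p,ci);return o+d*(z-o[2])/d[2]
def proj(n,P,ci=None):
    c=ci or camera_info(n);X=cv2.Rodrigues(c['rvec'])[0]@np.array(P)+c['tvec'];K=c['mtx']
    if n=='wrist':
        a=np.arctan2(np.hypot(X[0],X[1]),X[2]);s=a/np.hypot(X[0],X[1]);x,y=X[0]*s,X[1]*s
    else: x,y=X[:2]/X[2]
    return np.array([K[0,0]*x+K[0,2],K[1,1]*y+K[1,2]])
def tri(*v):
    A=np.zeros((3,3));b=np.zeros(3)
    for n,p,ci in v:
        o,d=ray(n,p,ci);M=np.eye(3)-np.outer(d,d);A+=M;b+=M@o
    return np.linalg.solve(A,b)
def crop(i,x,y,w,h,k): return cv2.resize(i[y:y+h,x:x+w],None,fx=k,fy=k,interpolation=cv2.INTER_CUBIC)
def yaw(): 
    r=R.from_quat(np.roll(manip.get_state()['ee_rot'],-1)).as_matrix();return r
E
python3 - <<'E'
from h import *
s=cv2.imread('pics/scene0.png');d=cv2.imread('pics/side0.png')
a=np.hstack([crop(s,205,145,50,75,8)[:600],crop(d,235,215,80,75,5)[:375].copy() if 0 else cv2.copyMakeBorder(crop(d,235,220,80,50,5),0,350,0,0,cv2.BORDER_CONSTANT)])
b=crop(d,340,110,80,75,5);a[250:600,400:800]=b[:350]
cv2.imwrite('pics/c1.png',a)
a=np.hstack([crop(s,190,250,60,80,7.5)[:,:400],cv2.copyMakeBorder(crop(s,230,110,70,45,400/70),0,600-257,0,0,cv2.BORDER_CONSTANT)]);b=crop(d,130,250,90,80,4)[:320];a[260:580,400:760]=b
cv2.imwrite('pics/c2.png',a);print(a.shape)
E
```

```text
(600, 800, 3)
```

View pics/c1.png

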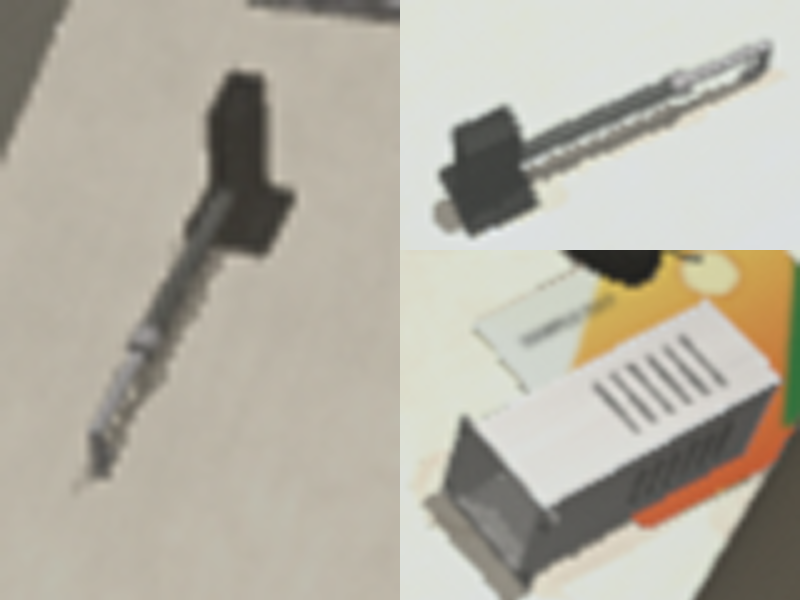

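View pics/c2.png

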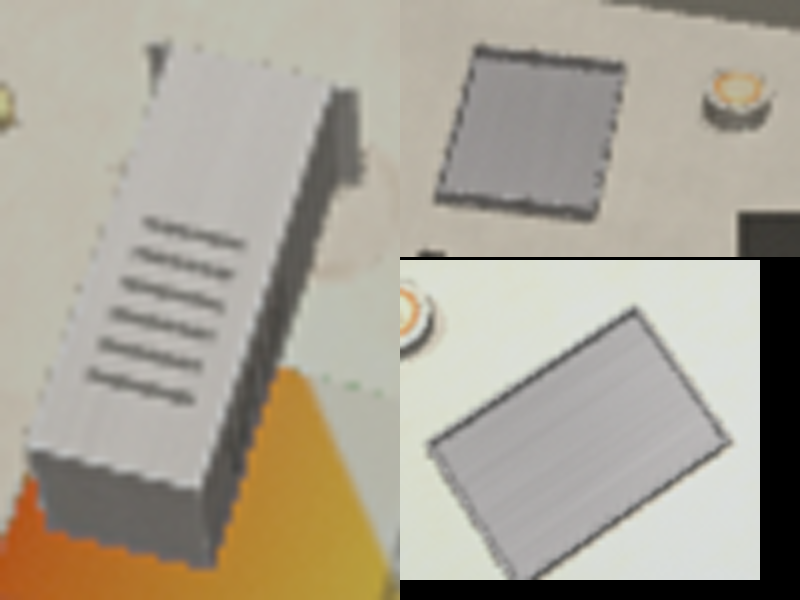

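The crops show the bay's roof corners, the picker's handle, foot, collar and hook, and the tray's rim corners clearly. I'll turn them into positions.

```bash
python3 - <<'E'
from h import *
np.set_printoptions(precision=4,suppress=True)
def S(p,k,o,d=(0,0)): return ((p[0]-d[0]+.5)/k-.5+o[0],(p[1]-d[1]+.5)/k-.5+o[1])
print('bay roof scene');A=[plane('scene',S(p,7.5,(190,250)),.088) for p in[(167,40),(335,88),(203,490),(30,452)]];print(np.array(A),np.mean(A,0))
print('side');B=[plane('side',S(p,5,(340,110),(400,250)),.088) for p in[(468,418),(550,512),(780,380),(708,300)]];print(np.array(B),np.mean(B,0))
for Q in(A,B):
    v=(Q[2]+Q[3]-Q[0]-Q[1])/2;print(np.linalg.norm(v),np.arctan2(v[1],v[0]))
print('tray');T=[plane('scene',S(p,400/70,(230,110),(400,0)),.015) for p in[(475,45),(625,65),(597,218),(435,203)]];print(np.array(T),np.mean(T,0))
U=[plane('side',S(p,4,(130,250),(400,260)),.015) for p in[(428,445),(635,308),(732,440),(520,580)]];print(np.array(U),np.mean(U,0))
print('picker')
for p in[(295,192),(263,245),(190,232)]:print('foot sc',plane('scene',S(p,8,(205,145)),.008))
for p in[(440,175),(472,232),(537,203)]:print('foot sd',plane('side',S(p,5,(235,220),(400,0)),.008))
for p in[(452,128),(510,105),(522,140),(460,160)]:print('hand sd',plane('side',S(p,5,(235,220),(400,0)),.092))
print('hand sc',[plane('scene',S(p,8,(205,145)),.092) for p in[(237,72),(263,75)]])
print('hook top',plane('scene',S((97,432),8,(205,145)),.038),plane('side',S((770,44),5,(235,220),(400,0)),.038))
print('hook bot',plane('scene',S((97,475),8,(205,145)),.0),plane('side',S((765,72),5,(235,220),(400,0)),.0))
print('collar',plane('scene',S((147,335),8,(205,145)),.042),plane('side',S((680,78),5,(235,220),(400,0)),.042))
print('beaker/tin',plane('scene',(275,260),.068),plane('scene',(288.5,126),.024))
E
```

```text
bay roof scene
[[ 0.4952 -0.3005  0.088 ]
 [ 0.5729 -0.3071  0.088 ]
 [ 0.5672 -0.4935  0.088 ]
 [ 0.4958 -0.4938  0.088 ]] [ 0.5328 -0.3988  0.088 ]
side
[[ 0.5763 -0.3066  0.088 ]
 [ 0.4934 -0.3054  0.088 ]
 [ 0.492  -0.4917  0.088 ]
 [ 0.5654 -0.4954  0.088 ]] [ 0.5318 -0.3998  0.088 ]
0.1898596131149136 -1.5844437815078805
0.18758975175696604 -1.6037884136213003
tray
[[0.4082 0.4819 0.015 ]
 [0.5327 0.4859 0.015 ]
 [0.5467 0.3066 0.015 ]
 [0.4224 0.2941 0.015 ]] [0.4775 0.3921 0.015 ]
[[0.5282 0.4867 0.015 ]
 [0.5393 0.3152 0.015 ]
 [0.4156 0.3051 0.015 ]
 [0.4092 0.4749 0.015 ]] [0.4731 0.3955 0.015 ]
picker
foot sc [0.4786 0.17   0.008 ]
foot sc [0.4715 0.1301 0.008 ]
foot sc [0.4325 0.1302 0.008 ]
foot sd [0.4748 0.1695 0.008 ]
foot sd [0.4345 0.1725 0.008 ]
foot sd [0.429  0.1309 0.008 ]
hand sd [0.465  0.1645 0.092 ]
hand sd [0.4591 0.1297 0.092 ]
hand sd [0.4377 0.1355 0.092 ]
hand sd [0.4463 0.1709 0.092 ]
hand sc [array([0.4503, 0.1677, 0.092 ]), array([0.4636, 0.1687, 0.092 ])]
hook top [ 0.4309 -0.0308  0.038 ] [ 0.4286 -0.0335  0.038 ]
hook bot [ 0.4277 -0.0279  0.    ] [ 0.4275 -0.0331  0.    ]
collar [0.439  0.0302 0.042 ] [0.438  0.0251 0.042 ]
beaker/tin [ 0.7002 -0.261   0.068 ] [0.628  0.4618 0.024 ]
```

```bash
python3 -m crank '{"translation":[[0,0,0],[0,0,0],[0,0,0],[0,0,0],[0,0,0],[0,0,0],[0,0,0]],"roll":[-0.147,-0.147,-0.147,-0.147,-0.147,-0.147,-0.147],"fingers":[1,1,1,1,1,1,1]}'
python3 -m crank '{"translation":[[47,9,0],[47,9,0],[47,9,0],[47,9,0],[47,9,0],[47,9,0],[47,9,0],[47,9,0]],"roll":[0,0,0,0,0,0,0,0],"fingers":[1,1,1,1,1,1,1,1]}'
python3 -m crank '{"translation":[[47,9,0],[47,9,0],[47,9,0],[47,9,0],[47,9,0],[20,3,0],[0,0,0]],"roll":[0,0,0,0,0,0,0],"fingers":[1,1,1,1,1,1,1]}'
python3 - <<'E'
from h import *
c=camera_info('wrist');i=get_image('wrist');cv2.imwrite('pics/w1.png',i);np.save('w1.npy',[c],allow_pickle=True)
print(manip.get_state()['position'],c, yaw())
E
```

```text
clock: 0.85
position: [0.2274, -0.5279, 0.2309]
ee_rot: [-0.0, 0.751, 0.66, 0.0]
contact_force: [-0.1, -1.3, -0.2]
width: 0.0852
gripper_force: 0.0
clock: 1.65
position: [0.3495, -0.1633, 0.2313]
ee_rot: [0.0, 0.753, 0.657, 0.0]
contact_force: [0.5, -0.1, 0.2]
width: 0.0856
gripper_force: 0.0
clock: 2.35
position: [0.4317, 0.0835, 0.231]
ee_rot: [-0.0, 0.752, 0.66, 0.0]
contact_force: [-0.2, -0.1, 0.2]
width: 0.0855
gripper_force: 0.0
[0.43111134 0.08181018 0.23089915] {'mtx': array([[297.31863964,   0.        , 257.45964146],
       [  0.        , 297.31863964, 195.0005379 ],
       [  0.        ,   0.        ,   1.        ]]), 'rvec': array([-2.86739229,  0.18513322,  0.02694983]), 'tvec': array([-0.41807947,  0.09939351,  0.4162111 ])} [[ 1.31460040e-01  9.91320913e-01 -1.05122990e-03]
 [ 9.91321137e-01 -1.31460791e-01 -6.80393929e-04]
 [-8.12684246e-04 -9.52661812e-04 -9.99999216e-01]]
```

View pics/w1.png

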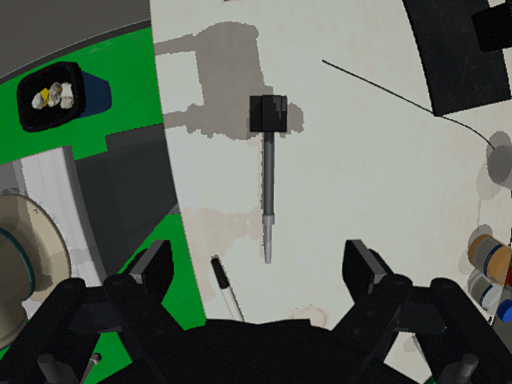

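The wrist view shows the picker almost upright in the picture. Its foot runs from about (250,96) to (287,132), the collar is near (268,217), and the hook end is near (268,262).

```bash
python3 - <<'E'
from h import *
np.set_printoptions(precision=4,suppress=True)
c=np.load('w1.npy',allow_pickle=True)[0]
i=cv2.imread('pics/w1.png');g=i.max(2)
m=(g<75).astype(np.uint8);n,l,st,ce=cv2.connectedComponentsWithStats(m)
k=l[120,275] or l[127,260];print(st[k],ce[k])
box=cv2.boxPoints(cv2.minAreaRect(np.argwhere(l==k)[:,::-1].astype(np.float32)));print(box)
cn,_=ray('wrist',(0,0),c);print('cam',cn)
for y in range(136,270,8):
    xs=np.where(g[y,255:285]<150)[0]+255;print(y,xs.min() if len(xs) else 0,xs.max() if len(xs) else 0,end='; ')
print()
print(i[248:272:2,268],)
for p in[(250,132),(287,132)]:print('foot front',plane('wrist',p,.008,c))
for p in[(250,97),(287,96)]:print('back',plane('wrist',p,.008,c),plane('wrist',p,.0,c))
for p in[(268.3,140),(268,200),(267.5,250)]:print('rod',plane('wrist',p,.040,c))
print('end',plane('wrist',(268,262),.040,c),plane('wrist',(268,262),.0,c))
cv2.imwrite('pics/w1c.png',crop(i,238,85,60,190,3))
E
```

```text
[ 249   95   38  121 1864] [267.9185 128.3079]
[[249.  95.]
 [286.  95.]
 [286. 215.]
 [249. 215.]]
cam [0.4417 0.1507 0.3743]
136 255 284; 144 262 274; 152 261 274; 160 262 274; 168 262 273; 176 262 273; 184 261 273; 192 262 273; 200 260 273; 208 260 273; 216 262 274; 224 263 273; 232 263 271; 240 263 271; 248 264 270; 256 265 271; 264 0 0; 
[[160 156 158]
 [158 154 156]
 [156 151 153]
 [155 151 152]
 [154 151 152]
 [153 150 150]
 [151 147 148]
 [148 144 144]
 [171 180 174]
 [174 184 178]
 [174 184 179]
 [175 185 179]]
foot front [0.4294 0.1313 0.008 ]
foot front [0.4745 0.1257 0.008 ]
back [0.4351 0.1741 0.008 ] [0.4349 0.1746 0.    ]
back [0.4799 0.1699 0.008 ] [0.4807 0.1703 0.    ]
rod [0.4497 0.1214 0.04  ]
rod [0.4408 0.0519 0.04  ]
rod [ 0.4326 -0.0125  0.04  ]
end [ 0.4313 -0.0296  0.04  ] [ 0.43   -0.0511  0.    ]
```

View pics/w1c.png

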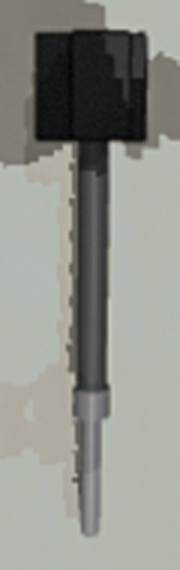

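```bash
python3 -m crank '{"translation":[[36,7,0],[35,7,0],[0,0,40],[0,0,40],[0,0,40],[0,0,35],[0,0,25],[0,0,0]],"roll":[0,0,0,0,0,0,0,0],"fingers":[1,1,1,1,1,1,1,1]}'
python3 - <<'E'
from h import *
s=manip.get_state();print(s['position'],s['contact_force'])
E
```

```text
clock: 3.2
position: [0.4516, 0.1473, 0.0484]
ee_rot: [-0.002, 0.754, 0.657, -0.004]
contact_force: [-1.2, -0.7, 0.3]
width: 0.0857
gripper_force: 0.0
[0.45158778 0.14725458 0.04839169] [-1.15114165 -0.67763545  0.34944264]
```

```bash
python3 -m crank '{"translation":[[3,3,-2],[0,0,0],[0,0,0],[0,0,0],[0,0,0],[0,0,0],[0,0,0],[0,0,0]],"roll":[0,0,0,0,0,0,0,0],"fingers":[1,1,0,0,0,0,0,0]}' 110
python3 -m crank '{"translation":[[0,0,0],[0,0,0],[0,0,-20],[0,0,-30],[0,0,-30],[0,0,-20],[0,0,0],[0,0,0]],"roll":[0,0,0,0,0,0,0,0],"fingers":[0,0,0,0,0,0,0,0]}'
python3 - <<'E'
from h import *
for n in('scene','side','wrist'):cv2.imwrite(f'pics/{n}2.png',get_image(n))
c=camera_info('wrist');np.save('w2.npy',[c],allow_pickle=True)
print(manip.get_state()['position'],yaw())
w=cv2.imread('pics/wrist2.png');d=cv2.imread('pics/side2.png')
a=np.zeros((480,800,3),np.uint8);a[:384,:384]=w[:,64:448];a[:480,390:790]=crop(d,230,180,100,120,4)
cv2.imwrite('pics/c3.png',a)
E
```

```text
clock: 4.0
position: [0.4579, 0.1521, 0.0532]
ee_rot: [-0.0, 0.753, 0.658, -0.0]
contact_force: [-0.5, 0.6, 0.2]
width: 0.0187
gripper_force: 107.1
clock: 4.8
position: [0.4579, 0.1519, 0.1527]
ee_rot: [-0.0, 0.753, 0.658, -0.0]
contact_force: [0.6, 0.2, -2.3]
width: 0.0187
gripper_force: 107.8
[0.45697596 0.15179845 0.15162749] [[ 1.34555048e-01  9.90900619e-01 -3.30199209e-03]
 [ 9.90905493e-01 -1.34557965e-01 -6.76965839e-04]
 [-1.11511521e-03 -3.18087292e-03 -9.99994319e-01]]
```

View pics/c3.png

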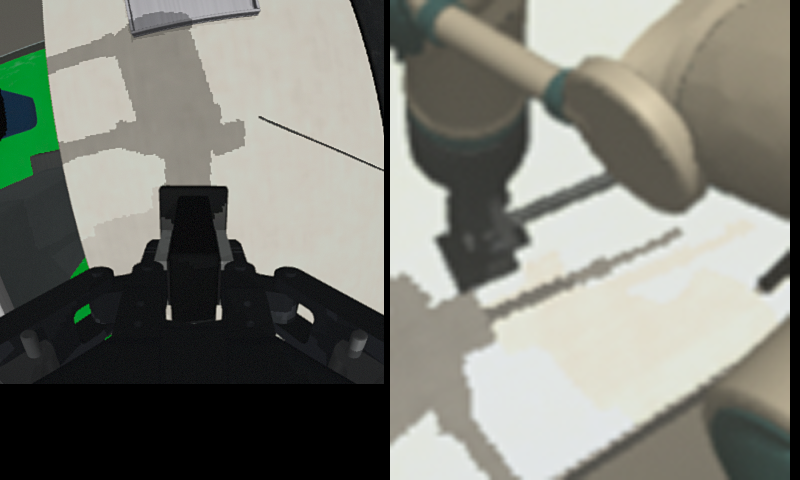

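The wrist view shows the handle gripped centrally with the foot lifted level. The side view shows the rod with the hook hidden behind the arm. Next I'll turn it into line with the bay and bring the hook up in front of the mouth.

```bash
python3 -m crank '{"translation":[[0,0,0],[-38,13,0],[-38,13,0],[-38,13,0],[-38,13,0],[-38,13,0],[-38,13,0],[0,0,0]],"roll":[-0.123,0,0,0,0,0,0,0],"fingers":[0,0,0,0,0,0,0,0]}'
python3 -m crank '{"translation":[[0,0,30],[0,0,32],[0,0,0],[0,0,0]],"roll":[0,0,0,0],"fingers":[0,0,0,0]}'
python3 - <<'E'
from h import *
for n in('scene','side'):cv2.imwrite(f'pics/{n}3.png',get_image(n))
print(manip.get_state()['position'],yaw())
s=cv2.imread('pics/scene3.png');d=cv2.imread('pics/side3.png')
a=np.zeros((600,800,3),np.uint8);a[:600,:400]=crop(s,180,200,80,120,5);a[:600,400:]=crop(d,320,80,80,120,5)
cv2.imwrite('pics/c4.png',a)
E
```

```text
clock: 5.75
position: [0.5351, -0.0818, 0.1519]
ee_rot: [0.001, 0.713, 0.701, -0.001]
contact_force: [1.1, 0.4, -2.8]
width: 0.0188
gripper_force: 107.9
clock: 6.15
position: [0.5326, -0.0764, 0.0905]
ee_rot: [-0.001, 0.711, 0.703, -0.001]
contact_force: [0.3, 1.0, -1.9]
width: 0.0189
gripper_force: 107.6
[ 0.53446129 -0.07686525  0.09236461] [[ 1.15583613e-02  9.99931095e-01  2.05195015e-03]
 [ 9.99933021e-01 -1.15571066e-02 -6.22270191e-04]
 [-5.98512707e-04  2.05900513e-03 -9.99997701e-01]]
```

View pics/c4.png

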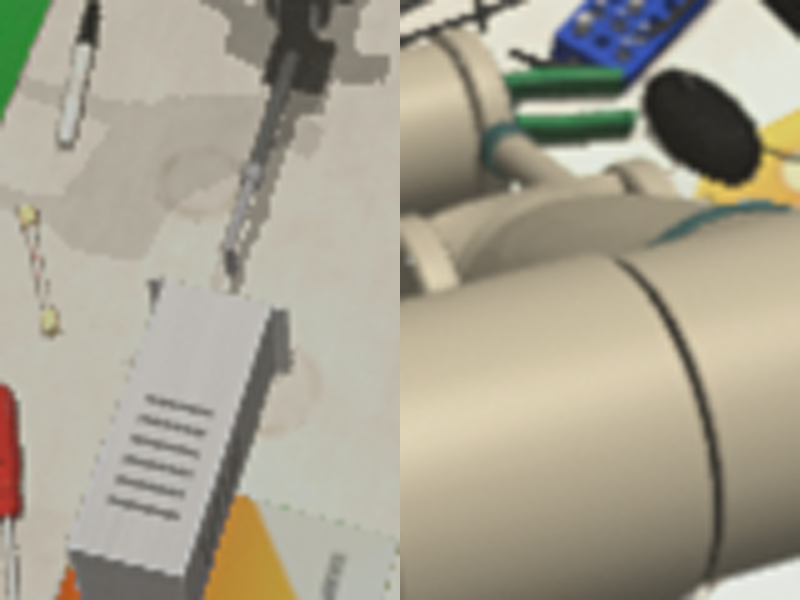

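The scene crop shows the hook just before the mouth, with its top at about (233,245), the collar at (252,172) and the tip near (232,285). The roof's front edge runs from (165,285) to (275,308). The side view is blocked by the arm.

```bash
python3 - <<'E'
from h import *
np.set_printoptions(precision=4,suppress=True)
S=lambda p:((p[0]+.5)/5-.5+180,(p[1]+.5)/5-.5+200)
f=.0918-.0532
for n,p,z in[('hooktop',(233,245),f+.038),('tip',(232,283),f),('collar',(252,172),f+.042),('foot near sleeve',(290,60),f+.042)]+[('roof',q,.088) for q in[(165,283),(273,308),(190,577),(75,551)]]:print(n,plane('scene',S(p),z))
E
```

```text
hooktop [ 0.5326 -0.26    0.0766]
tip [ 0.5321 -0.2672  0.0386]
collar [ 0.5308 -0.203   0.0806]
foot near sleeve [ 0.5327 -0.1037  0.0806]
roof [ 0.499  -0.3047  0.088 ]
roof [ 0.5727 -0.3068  0.088 ]
roof [ 0.5701 -0.4932  0.088 ]
roof [ 0.4987 -0.493   0.088 ]
```

```bash
python3 -m crank '{"translation":[[0,2,22],[0,0,0],[-25,0,0],[-25,0,0],[-20,0,0],[-10,0,0],[-5,0,0],[0,0,0]],"roll":[0,0,0,0,0,0,0,0],"fingers":[0,0,0,0,0,0,0,0]}'
python3 -m crank '{"translation":[[-5,0,0],[-3,0,0],[0,0,0]],"roll":[0,0,0],"fingers":[0,0,0]}'
python3 -m crank '{"translation":[[-3,0,0],[-3,0,0],[0,0,0]],"roll":[0,0,0],"fingers":[0,0,0]}'
```

```text
clock: 7.05
position: [0.5345, -0.1621, 0.0698]
ee_rot: [0.0, 0.711, 0.703, 0.0]
contact_force: [1.4, 1.1, -1.8]
width: 0.019
gripper_force: 108.0
clock: 7.35
position: [0.5343, -0.1696, 0.0694]
ee_rot: [-0.0, 0.711, 0.703, 0.0]
contact_force: [0.1, 3.0, -0.4]
width: 0.0189
gripper_force: 108.1
clock: 7.65
position: [0.5343, -0.1763, 0.0693]
ee_rot: [0.0, 0.711, 0.703, -0.0]
contact_force: [-0.4, 2.5, -1.1]
width: 0.0189
gripper_force: 108.1
```

```bash
python3 -m crank '{"translation":[[-4,0,0],[-4,0,0],[0,0,0]],"roll":[0,0,0],"fingers":[0,0,0]}'
python3 -m crank '{"translation":[[-3,0,0],[0,0,0]],"roll":[0,0],"fingers":[0,0]}'
```

```text
clock: 7.95
position: [0.5342, -0.1846, 0.0693]
ee_rot: [0.0, 0.711, 0.703, -0.0]
contact_force: [-0.4, 2.1, -1.2]
width: 0.019
gripper_force: 108.1
clock: 8.15
position: [0.5341, -0.185, 0.0695]
ee_rot: [-0.001, 0.712, 0.702, 0.001]
contact_force: [0.9, 9.0, 2.4]
width: 0.0187
gripper_force: 108.8
```

```bash
python3 -m crank '{"translation":[[-3,0,0],[0,0,0]],"roll":[0,0],"fingers":[0,0]}'
```

```text
clock: 8.35
position: [0.5341, -0.1854, 0.0698]
ee_rot: [-0.003, 0.712, 0.702, 0.003]
contact_force: [0.9, 15.5, 6.7]
width: 0.0189
gripper_force: 109.3
```

```bash
python3 -m crank '{"translation":[[9,0,0],[0,0,-20],[0,0,0],[0,0,0]],"roll":[0,0,0,0],"fingers":[0,0,0,0]}'
python3 -m crank '{"translation":[[-10,0,0],[-10,0,0],[-8,0,0],[0,0,0],[0,0,0]],"roll":[0,0,0,0,0],"fingers":[0,0,0,0,0]}'
```

```text
clock: 8.75
position: [0.5346, -0.1818, 0.0894]
ee_rot: [0.001, 0.711, 0.703, -0.0]
contact_force: [0.1, 0.2, -2.4]
width: 0.0191
gripper_force: 108.1
clock: 9.25
position: [0.5336, -0.2093, 0.089]
ee_rot: [-0.0, 0.712, 0.702, -0.0]
contact_force: [1.3, 0.2, -1.9]
width: 0.0188
gripper_force: 108.1
```

```bash
python3 -m crank '{"translation":[[-5.5,0,0],[0,0,0],[0,0,8],[0,0,8],[0,0,0]],"roll":[0,0,0,0,0],"fingers":[0,0,0,0,0]}'
python3 -m crank '{"translation":[[0,0,6],[0,0,5],[0,0,0]],"roll":[0,0,0],"fingers":[0,0,0]}'
```

```text
clock: 9.75
position: [0.5325, -0.2136, 0.0716]
ee_rot: [-0.002, 0.711, 0.703, -0.001]
contact_force: [0.4, -0.1, -1.8]
width: 0.0189
gripper_force: 108.1
clock: 10.05
position: [0.5332, -0.214, 0.0614]
ee_rot: [-0.001, 0.711, 0.703, -0.0]
contact_force: [0.0, 0.1, -2.4]
width: 0.0185
gripper_force: 108.1
```

```bash
python3 -m crank '{"translation":[[10,0,0],[10,0,0],[0,0,0]],"roll":[0,0,0],"fingers":[0,0,0]}'
python3 -m crank '{"translation":[[0,0,-7],[0,0,-7],[0,0,-7],[0,0,0]],"roll":[0,0,0,0],"fingers":[0,0,0,0]}'
```

```text
clock: 10.35
position: [0.5337, -0.1927, 0.0625]
ee_rot: [-0.0, 0.711, 0.703, 0.0]
contact_force: [-0.9, 0.8, -1.5]
width: 0.0188
gripper_force: 108.0
clock: 10.75
position: [0.5349, -0.1949, 0.0848]
ee_rot: [0.001, 0.712, 0.703, 0.001]
contact_force: [-0.5, 0.4, -2.9]
width: 0.0192
gripper_force: 107.9
```

```bash
python3 -m crank '{"translation":[[10,0,0],[12,0,0],[12,0,0],[12,0,0],[12,0,0],[12,0,0]],"roll":[0,0,0,0,0,0],"fingers":[0,0,0,0,0,0]}'
python3 -m crank '{"translation":[[10,0,0],[10,0,0]],"roll":[0,0],"fingers":[0,0]}'
```

```text
clock: 11.35
position: [0.5347, -0.123, 0.0832]
ee_rot: [-0.0, 0.711, 0.703, -0.0]
contact_force: [1.5, -1.4, -2.8]
width: 0.0188
gripper_force: 107.8
clock: 11.55
position: [0.5351, -0.1034, 0.0833]
ee_rot: [0.0, 0.711, 0.703, -0.0]
contact_force: [0.6, -0.8, -3.5]
width: 0.0188
gripper_force: 107.8
```

```bash
python3 - <<'E'
from h import *
s=get_image('scene')
cv2.imwrite('pics/c5.png',crop(s,190,205,70,75,7))
E
```

```text
(no output)
```

View pics/c5.png

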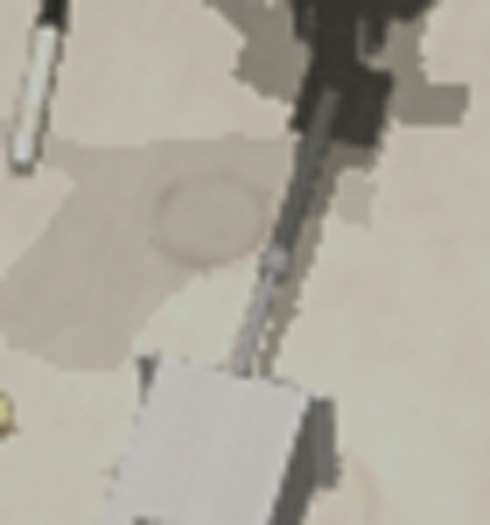

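The crop shows the rod running level to the mouth, with the collar at (275,260) and the hook still hidden under the roof's edge at (245,370), as expected. I'll keep pulling.

```bash
python3 -m crank '{"translation":[[8,0,0],[8,0,0],[8,0,0],[0,0,0]],"roll":[0,0,0,0],"fingers":[0,0,0,0]}'
python3 -m crank '{"translation":[[8,0,0],[8,0,0],[0,0,0]],"roll":[0,0,0],"fingers":[0,0,0]}'
python3 - <<'E'
from h import *
s=get_image('scene')
cv2.imwrite('pics/c6.png',crop(s,190,205,70,75,7))
E
```

```text
clock: 12.0
position: [0.5351, -0.0791, 0.0832]
ee_rot: [-0.001, 0.711, 0.703, 0.0]
contact_force: [-0.1, -0.4, -1.9]
width: 0.0189
gripper_force: 107.8
clock: 12.3
position: [0.5356, -0.0635, 0.0834]
ee_rot: [-0.0, 0.711, 0.703, 0.0]
contact_force: [-0.1, 0.4, -1.6]
width: 0.0194
gripper_force: 107.9
```

View pics/c6.png

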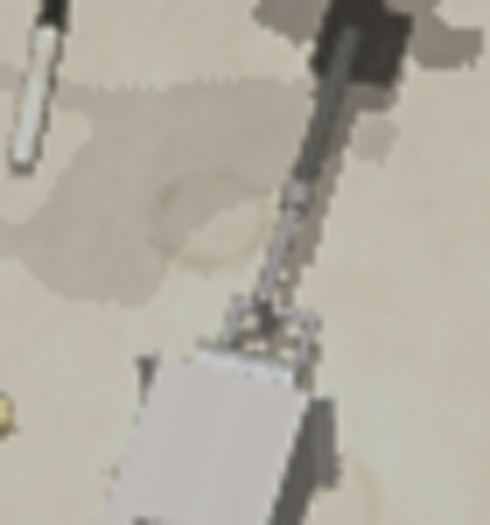

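The crop shows the hook inside the bail at about (265,315), with the side wires at (235,325) and (310,345). The cartridge's front edge is just out of the mouth at (200–295, 350–375). I'll pull the centre of mass past the sill, then lower the front and draw it clear.

```bash
python3 -m crank '{"translation":[[8,0,0],[8,0,0],[6,0,0],[0,0,0]],"roll":[0,0,0,0],"fingers":[0,0,0,0]}'
python3 -m crank '{"translation":[[2,0,4],[2,0,4],[2,0,3],[2,0,3],[0,0,0]],"roll":[0,0,0,0,0],"fingers":[0,0,0,0,0]}'
python3 -m crank '{"translation":[[6,0,0],[6,0,0],[0,0,0]],"roll":[0,0,0],"fingers":[0,0,0]}'
```

```text
clock: 12.75
position: [0.5355, -0.0411, 0.0832]
ee_rot: [-0.001, 0.711, 0.703, 0.0]
contact_force: [0.3, 0.5, -2.6]
width: 0.0185
gripper_force: 107.9
clock: 13.25
position: [0.5355, -0.0341, 0.0687]
ee_rot: [-0.001, 0.711, 0.703, -0.0]
contact_force: [-0.2, -0.9, -2.0]
width: 0.0186
gripper_force: 107.9
clock: 13.55
position: [0.5359, -0.0212, 0.0694]
ee_rot: [-0.0, 0.711, 0.703, 0.0]
contact_force: [0.1, 0.6, -3.2]
width: 0.0191
gripper_force: 107.9
```

```bash
python3 -m crank '{"translation":[[7,0,0],[7,0,0],[7,0,0],[7,0,0],[7,0,0],[0,0,0],[0,0,0]],"roll":[0,0,0,0,0,0,0],"fingers":[0,0,0,0,0,0,0]}'
python3 - <<'E'
from h import *
np.set_printoptions(precision=4,suppress=True)
a=get_image('scene').astype(int);b=cv2.imread('pics/scene0.png').astype(int)
d=(np.abs(a-b).max(2)>25)
# white top of cartridge: bright pixels changed
u,v=proj('scene',(.536,-.258,.054));print(u,v)
g=a.min(2)
for y in range(int(v)-25,int(v)+22,2):print(y,''.join('%4d'%g[y,x] for x in range(int(u)-20,int(u)+21,2)))
print('mouth roof edge',proj('scene',(.536,-.305,.088)),'front',proj('scene',(.536,-.218,.054)),'rear',proj('scene',(.536,-.298,.054)))
E
```

```text
clock: 14.25
position: [0.5364, 0.0132, 0.0693]
ee_rot: [-0.0, 0.711, 0.703, 0.0]
contact_force: [-0.5, 0.9, -3.1]
width: 0.019
gripper_force: 107.9
227.60785717062905 251.81055513101623
226  156 158 157 153 154 154 154 154 168 169 169 171 168 164 146 115 164 168 166 169 168
228  158 156 156 152 154 155 155 152 167 171 171 170 169 140 136 122 170 169 170 172 170
230  172 173 157 157 151 154 163 160 161 166 171 172 169 148 139 134 169 169 171 172 170
232  174 173 170 155 158 166 165 167 168 162 159 148 156 101 113 167 170 172 174 172 171
234  173 170 167 154 165 165 167 167 167 169 155 150 116  90 100 133 149 152 175 170 170
236  173 172 166 165 168 167 167 166 168 158 135 122 149  94 107 132 146 165 175 171 170
238  172 172 165 162 169 168 167 164 163 191 191 189 177 155 150 142 140 168 174 173 174
240  171 173 171 157 160 163 166 167 148 170 177 188 187 193 191 189 112 174 173 173 173
242  170 172 175 168 158 151 151 157 177 180 188 189 171 161 173 175 119 176 172 172 174
244  171 171 173 173 171 173 158 172 190 186 189 179 168 152 190 109 146 171 172 171 174
246  172 172 175 175 17
[... 609 characters left out ...]
175 163 181 181 179 180 179 182 183 182 180 167 126 179 177 176 177 178 177 177
262  176 175 178 182 180 180 180 180 182 181 181 180 181 184 112 135 179 177 179 177 177
264  175 165 180 181 179 179 180 181 181 180 180 180 183 115 101 126 177 177 178 178 177
266  176 184 180 181 180 180 179 182 180 179 179 179 185  93 101 116 177 176 178 176 178
268  178 180 181 180 180 180 180 182 181 180 179 180 180  84 103 118 177 178 178 180 178
270  170 180 181 179 179 179 181 182 180 180 178 183 119  87 102 107 168 172 177 180 178
272  177 182 181 180 179 179 182 182 179 179 179 182  92  89 101 102 169 163 172 179 177
mouth roof edge [223.4479 258.502 ] front [230.6098 242.0858] rear [224.4937 261.8987]
```

```bash
python3 -m crank '{"translation":[[0,0,5],[0,0,5],[0,0,4],[0,0,0],[-5,0,0],[-5,0,0],[-5,0,0],[0,0,0]],"roll":[0,0,0,0,0,0,0,0],"fingers":[0,0,0,0,0,0,0,0]}'
python3 -m crank '{"translation":[[0,0,-8],[0,0,-8],[0,0,-8],[0,0,-8],[0,0,0]],"roll":[0,0,0,0,0],"fingers":[0,0,0,0,0]}'
python3 - <<'E'
from h import *
np.set_printoptions(precision=4,suppress=True)
for p in[(224.3,237.5),(240,240.7),(218.7,252.2),(233.5,255.6)]:print(plane('scene',p,.0545))
E
```

```text
clock: 15.1
position: [0.5365, -0.0033, 0.0555]
ee_rot: [0.0, 0.712, 0.703, 0.0]
contact_force: [-0.3, 0.4, -2.4]
width: 0.0186
gripper_force: 107.9
clock: 15.6
position: [0.5375, -0.0024, 0.089]
ee_rot: [0.001, 0.711, 0.703, 0.001]
contact_force: [0.1, -0.7, -2.2]
width: 0.0188
gripper_force: 108.0
[ 0.5098 -0.205   0.0545]
[ 0.5665 -0.2055  0.0545]
[ 0.507  -0.2666  0.0545]
[ 0.5594 -0.2681  0.0545]
```

```bash
python3 -m crank '{"translation":[[0,0,-30],[0,0,-30],[20,-10,0],[40,-20,0],[40,-20,0],[40,-20,0],[22,-12,0],[0,0,0]],"roll":[0,0,0,0,0,0,0,0],"fingers":[0,0,0,0,0,0,0,0]}'
python3 -m crank '{"translation":[[0,0,30],[0,0,30],[0,0,20],[0,0,10],[0,0,0],[0,0,0]],"roll":[0,0,0,0,0,0],"fingers":[0,0,0,0,0,0]}'
```

```text
clock: 16.4
position: [0.4538, 0.1631, 0.1472]
ee_rot: [-0.001, 0.71, 0.704, -0.0]
contact_force: [0.0, -0.8, -1.0]
width: 0.0186
gripper_force: 107.9
clock: 17.0
position: [0.4572, 0.1604, 0.0578]
ee_rot: [0.0, 0.711, 0.703, 0.0]
contact_force: [-0.2, 0.1, -2.1]
width: 0.0188
gripper_force: 108.2
```

```bash
python3 -m crank '{"translation":[[0,0,2],[0,0,1.5],[0,0,0],[0,0,0]],"roll":[0,0,0,0],"fingers":[0,0,0,0]}'
python3 -m crank '{"translation":[[0,0,1],[0,0,0],[0,0,0]],"roll":[0,0,0],"fingers":[0,0,0]}'
```

```text
clock: 17.4
position: [0.4564, 0.1606, 0.0541]
ee_rot: [0.0, 0.711, 0.703, 0.0]
contact_force: [0.3, -0.9, -1.9]
width: 0.0189
gripper_force: 108.2
clock: 17.7
position: [0.4566, 0.1608, 0.0531]
ee_rot: [0.0, 0.711, 0.703, 0.0]
contact_force: [-0.8, 2.7, 1.7]
width: 0.0187
gripper_force: 108.4
```

```bash
python3 -m crank '{"translation":[[0,0,0],[0,0,0],[0,0,0],[0,0,0],[0,0,-30],[0,0,-40],[0,0,-40],[0,0,-40]],"roll":[0,0,0,0,0,0,0,0],"fingers":[0.6,0.8,1,1,1,1,1,1]}'
python3 -m crank '{"translation":[[-40,8,0],[-44,9,0],[-44,9,0],[-44,9,0],[-44,9,0],[-44,9,0],[-44,9,0],[-44,9,0]],"roll":[0,0,0,0,0,0,0,0],"fingers":[1,1,1,1,1,1,1,1]}'
python3 -m crank '{"translation":[[-20,5,0],[0,0,0],[0,0,0]],"roll":[0,0,0],"fingers":[1,1,1]}'
python3 - <<'E'
from h import *
np.set_printoptions(precision=4,suppress=True)
c=camera_info('wrist');i=get_image('wrist');d=get_image('side');cv2.imwrite('pics/w7.png',i);cv2.imwrite('pics/s7.png',d)
print(manip.get_state()['position'],yaw()[0])
for P in[(.51,-.2,.054),(.56,-.2,.054),(.56,-.28,.054),(.51,-.28,.054)]:print(proj('wrist',P,c))
u,v=proj('wrist',(.536,-.237,.054),c).astype(int)
g=i.min(2)
for y in range(v-64,min(384,v+64),5):print(y,''.join('%4d'%g[y,x] for x in range(u-65,u+66,5)))
print(u)
# picker check: foot and handle in side view
for P in[(.4566,.16,.092),(.4566,.16,0)]:print('picker px',proj('side',P))
m=(d.max(2)<75).astype(np.uint8);n,l,st,ce=cv2.connectedComponentsWithStats(m)
for k in range(1,n):
    if 220<ce[k][0]<330 and 200<ce[k][1]<290 and st[k][4]>40:print(st[k],ce[k])
E
```

```text
clock: 18.5
position: [0.4559, 0.1604, 0.2042]
ee_rot: [-0.0, 0.711, 0.703, -0.0]
contact_force: [-0.1, -0.7, -1.0]
width: 0.0857
gripper_force: 0.0
clock: 19.3
position: [0.523, -0.1902, 0.2027]
ee_rot: [-0.0, 0.711, 0.703, 0.0]
contact_force: [-0.3, -0.2, -0.0]
width: 0.0854
gripper_force: 0.0
clock: 19.6
position: [0.5273, -0.2076, 0.2023]
ee_rot: [-0.001, 0.712, 0.703, 0.0]
contact_force: [-0.1, 0.7, 0.4]
width: 0.0856
gripper_force: 0.0
[ 0.5273 -0.2066  0.2027] [ 0.0108  0.9999 -0.0008]
[239.3356 176.0408]
[289.1383 175.5548]
[287.611  248.0644]
[241.5389 248.6243]
146  163 163 164 164 163 164 163 164 146  77  74 149 151 149 152 139  91 109 151 149 150 151 152 153 151 150 151
151  163 164 164 163 164 164 164 164 162  68  79 151 151 150 150 137  96 112 149 150 149 150 151 152 154 152 150
156  163 164 164 163 163 163 164 160 116 107  84  98  97  95  97  77 103 118 146 148 151 151 152 151 151 151 150
161  161 161 163 164 163 165 164 164  99  99  67  99 101  99  99  80 109 109 149 147 148 149 151 151 151 152 151
166  148 164 160 150 153 164 162 149 140  74  69  72  72  71  69  71  
[... 1821 characters left out ...]
1 104 164 163 157 156 150 152
251  135 134 137 136 146 136  30  63 112 111 111 114 113 112 112 112 112 109  90  63  24 164 163 151 162 147 150
256  134 134 136 139 135  92  63  61 107 107 103 103 106 106 102 102 107  80  64  60  63 169 163 152 163 144 148
261  134 133 151 151 151  62  65  63  88  89  83  83  87  85  91  90  85  83  61  61  65  83 162 163 151 144 147
266  131 147 150 148 147  63  61  63  86  87  84  83  86  85  85  81  85  83  57  59  63  58 159 160 148 147 146
271  148 145 145 147 152  59  62  59  86  87  84  82  86  87  86  82  85  83  52  55  64  60 165 148 149 148 145
265
picker px [247.9452 246.728 ]
picker px [248.6565 258.8142]
[243 247  14  17 148] [249.1081 255.277 ]
```

```bash
python3 - <<'E'
from h import *
np.set_printoptions(precision=4,suppress=True)
c=camera_info('wrist');g=cv2.imread('pics/w7.png').min(2)
for y in(184,196,216,221,232):print(y,list(g[y,234:250]),list(g[y,280:296]))
for x in(250,265,280):print(x,list(g[168:184,x]),list(g[234:250,x]))
E
```

```text
184 [np.uint8(133), np.uint8(134), np.uint8(134), np.uint8(136), np.uint8(137), np.uint8(136), np.uint8(102), np.uint8(156), np.uint8(166), np.uint8(165), np.uint8(164), np.uint8(163), np.uint8(163), np.uint8(163), np.uint8(163), np.uint8(163)] [np.uint8(165), np.uint8(164), np.uint8(163), np.uint8(163), np.uint8(163), np.uint8(164), np.uint8(164), np.uint8(164), np.uint8(155), np.uint8(124), np.uint8(151), np.uint8(153), np.uint8(151), np.uint8(150), np.uint8(150), np.uint8(149)]
196 [np.uint8(135), np.uint8(134), np.uint8(135), np.uint8(136), np.uint8(137), np.uint8(133), np.uint8(100), np.uint8(159), np.uint8(165), np.uint8(163), np.uint8(165), np.uint8(163), np.uint8(163), np.uint8(164), np.uint8(164), np.uint8(165)] [np.uint8(163), np.uint8(165), np.uint8(163), np.uint8(165), np.uint8(163), np.uint8(165), np.uint8(164), np.uint8(160), np.uint8(134), np.uint8(153), np.uint8(153), np.uint8(153), np.uint8(151), np.uint8(152), np.uint8(150), np.uint8(150)]
216 [np.uint8(135), np.uint8(137), np.uint8(138), np.uint8(137), np.uint8(138), np.uint8(134), np.uint8(114), np.uint8(151), np.
[... 2062 characters left out ...]
3), np.uint8(164), np.uint8(164), np.uint8(165), np.uint8(166), np.uint8(148), np.uint8(107), np.uint8(106), np.uint8(97), np.uint8(90), np.uint8(99), np.uint8(100), np.uint8(101), np.uint8(83), np.uint8(83), np.uint8(69)]
280 [np.uint8(73), np.uint8(74), np.uint8(70), np.uint8(73), np.uint8(103), np.uint8(113), np.uint8(105), np.uint8(118), np.uint8(111), np.uint8(107), np.uint8(141), np.uint8(166), np.uint8(164), np.uint8(163), np.uint8(164), np.uint8(164)] [np.uint8(163), np.uint8(163), np.uint8(163), np.uint8(163), np.uint8(166), np.uint8(165), np.uint8(120), np.uint8(126), np.uint8(115), np.uint8(96), np.uint8(102), np.uint8(102), np.uint8(101), np.uint8(77), np.uint8(81), np.uint8(66)]
```

```bash
python3 - <<'E'
from h import *
np.set_printoptions(precision=4,suppress=True)
c=camera_info('wrist')
for p in[(240.5,184),(289,184),(240.7,221),(286.8,221),(265,177.3),(265,239.5),(250,177),(280,178),(250,239.3),(280,240)]:print(p,plane('wrist',p,.054,c))
E
```

```text
(240.5, 184) [ 0.511  -0.2075  0.054 ]
(289, 184) [ 0.5601 -0.2079  0.054 ]
(240.7, 221) [ 0.5102 -0.2472  0.054 ]
(286.8, 221) [ 0.5586 -0.2477  0.054 ]
(265, 177.3) [ 0.5358 -0.2008  0.054 ]
(265, 239.5) [ 0.5356 -0.2686  0.054 ]
(250, 177) [ 0.5207 -0.2003  0.054 ]
(280, 178) [ 0.5509 -0.2016  0.054 ]
(250, 239.3) [ 0.5196 -0.2683  0.054 ]
(280, 240) [ 0.5518 -0.2695  0.054 ]
```

```bash
python3 -m crank '{"translation":[[-28,8,0],[0,0,0],[0,0,40],[0,0,40],[0,0,40],[0,0,35],[0,0,27],[0,0,0]],"roll":[0,0,0,0,0,0,0,0],"fingers":[1,1,1,1,1,1,1,1]}' 50
python3 - <<'E'
from h import *
s=manip.get_state();print(s['position'],s['contact_force'])
E
```

```text
clock: 20.5
position: [0.5324, -0.233, 0.0175]
ee_rot: [-0.004, 0.711, 0.703, -0.001]
contact_force: [-0.4, -0.5, -0.3]
width: 0.0855
gripper_force: 0.0
[ 0.53244489 -0.23300171  0.01750186] [-0.40308222 -0.45371066 -0.25080618]
```

```bash
python3 -m crank '{"translation":[[0,2,0],[0,0,0],[0,0,0],[0,0,0],[0,0,0],[0,0,0],[0,0,0]],"roll":[0,0,0,0,0,0,0],"fingers":[0.8,0.3,0.3,0,0,0,0]}' 50
python3 -m crank '{"translation":[[0,0,-10],[0,0,-30],[0,0,-40],[0,0,-40],[0,0,-30],[0,0,0]],"roll":[0,0,0,0,0,0],"fingers":[0,0,0,0,0,0]}'
```

```text
clock: 21.2
position: [0.5379, -0.2367, 0.023]
ee_rot: [0.001, 0.711, 0.703, 0.0]
contact_force: [-1.5, 1.1, 4.8]
width: 0.0489
gripper_force: 54.1
clock: 21.8
position: [0.5407, -0.2381, 0.177]
ee_rot: [0.006, 0.711, 0.703, 0.002]
contact_force: [1.6, -0.4, -2.4]
width: 0.0492
gripper_force: 53.3
```

```bash
python3 -m crank '{"translation":[[30,-3,0],[40,-4,0],[42,-5,0],[42,-5,0],[42,-5,0],[42,-5,0],[42,-5,0],[42,-5,0]],"roll":[0,0,0,0,0,0,0,0],"fingers":[0,0,0,0,0,0,0,0]}'
python3 -m crank '{"translation":[[42,-5,0],[42,-5,0],[42,-5,0],[42,-5,0],[42,-5,0],[42,-5,0],[30,-4,0],[0,0,0]],"roll":[0,0,0,0,0,0,0,0],"fingers":[0,0,0,0,0,0,0,0]}'
```

```text
clock: 22.6
position: [0.5031, 0.0876, 0.1697]
ee_rot: [-0.001, 0.711, 0.703, -0.0]
contact_force: [0.5, 0.1, -4.4]
width: 0.0494
gripper_force: 53.1
clock: 23.4
position: [0.4724, 0.3723, 0.1692]
ee_rot: [-0.001, 0.71, 0.704, 0.0]
contact_force: [0.1, -0.6, -2.7]
width: 0.0491
gripper_force: 53.1
```

```bash
python3 -m crank '{"translation":[[21,2,0],[0,0,0],[0,0,40],[0,0,40],[0,0,35],[0,0,20],[0,0,0],[0,0,0]],"roll":[0,0,0,0,0,0,0,0],"fingers":[0,0,0,0,0,0,0,0]}'
python3 -m crank '{"translation":[[0,0,4],[0,0,2],[0,0,0],[0,0,0]],"roll":[0,0,0,0],"fingers":[0,0,0,0]}'
```

```text
clock: 24.2
position: [0.4761, 0.3884, 0.0357]
ee_rot: [0.0, 0.712, 0.703, -0.001]
contact_force: [0.4, 0.0, -2.6]
width: 0.0491
gripper_force: 52.9
clock: 24.6
position: [0.4763, 0.3895, 0.0304]
ee_rot: [0.0, 0.711, 0.703, 0.001]
contact_force: [-0.1, 0.7, -2.5]
width: 0.049
gripper_force: 53.0
```

```bash
python3 -m crank '{"translation":[[0,0,2],[0,0,2],[0,0,0],[0,0,0]],"roll":[0,0,0,0],"fingers":[0,0,0,0]}'
python3 -m crank '{"translation":[[0,0,1.5],[0,0,0],[0,0,0]],"roll":[0,0,0],"fingers":[0,0,0]}'
```

```text
clock: 25.0
position: [0.4762, 0.3896, 0.0261]
ee_rot: [0.0, 0.711, 0.703, 0.0]
contact_force: [-1.1, -0.4, 0.1]
width: 0.0489
gripper_force: 53.3
clock: 25.3
position: [0.4762, 0.3896, 0.0261]
ee_rot: [0.0, 0.711, 0.703, 0.001]
contact_force: [-2.0, -0.8, 9.2]
width: 0.0494
gripper_force: 54.6
```

```bash
python3 -m crank '{"translation":[[0,0,-1],[0,0,0],[0,0,0],[0,0,0],[0,0,-20],[0,0,-40],[0,0,-40],[0,0,-40]],"roll":[0,0,0,0,0,0,0,0],"fingers":[0.7,0.8,0.8,0.8,0.8,0.8,0.8,0.8]}'
python3 -m crank '{"translation":[[0,0,0],[0,0,0],[0,0,0],[0,0,0]],"roll":[0,0,0,0],"fingers":[0.8,0.8,0.8,0.8]}'
python3 - <<'E'
from h import *
np.set_printoptions(precision=4,suppress=True)
c=camera_info('wrist');i=get_image('wrist');s=get_image('scene');d=get_image('side')
for n,q in(('w9',i),('s9',s),('d9',d)):cv2.imwrite(f'pics/{n}.png',q)
g=i.min(2)
u,v=proj('wrist',(.476,.390,.057),c).astype(int);print(u,v)
for y in range(v-50,min(384,v+50),5):print(y,''.join('%4d'%g[y,x] for x in range(u-45,u+46,4)))
# picker in scene view: dark blob
for n,q in(('scene',s),('side',d)):
    for P in[(.4566,.16,.092),(.4566,.16,0)]:print(n,proj(n,P))
    m=(q.max(2)<75).astype(np.uint8);k,l,st,ce=cv2.connectedComponentsWithStats(m);p=proj(n,(.4566,.16,.04))
    for j in range(1,k):
        if np.hypot(*(ce[j]-p))<30 and st[j][4]>30:print(st[j],ce[j])
b=cv2.imread('pics/scene0.png')
for P in[(.70,-.261,.03),(.628,.462,.012)]:
    x,y=proj('scene',P).astype(int);print('bystander diff',np.abs(s[y-12:y+12,x-12:x+12].astype(int)-b[y-12:y+12,x-12:x+12]).mean())
E
```

```text
clock: 26.1
position: [0.4758, 0.3891, 0.1662]
ee_rot: [-0.0, 0.711, 0.703, -0.0]
contact_force: [0.6, 0.8, -0.7]
width: 0.068
gripper_force: 0.0
clock: 26.5
position: [0.475, 0.3887, 0.1632]
ee_rot: [-0.0, 0.711, 0.703, -0.002]
contact_force: [0.7, 0.5, 1.4]
width: 0.0685
gripper_force: 0.0
257 192
142  101  99 105 100 101  88  80  90  83  82  81  85  83  81  83  83  76  96  92  98 100  96  96
147  100 100 103  99 103  71  87  87  85  85  85  83  83  82  84  83  80  80  82  68  99  94 169
152   97  97 175 164 164  69  81  77  84  83  86  85  87  85  85  82  80  78  75  64 101  99 169
157  168 170 173 165 164 126 141 140 140 140 141 142 140 141 140 141 140 140 140 132 177 171 169
162  168 169 172 167 161 126 139 139 140 140 141 140 141 140 140 139 140 140 139 128 175 170 169
167  169 169 170 167 161 123 132 126 126 125 125 124 124 125 125 126 126 133 140 134 175 171 170
172  170 170 170 167 160 120 140 139 140 140 141 141 140 140 140 169 184 167 167 142 176 172 170
177  169 169 168 166 158 179 169 140 140 140 138 138 143 169 183 183 182 182 182 143 176 170 170
182  168 169 170 165 15
[... 642 characters left out ...]
1 173 172 166
217  148 152 153 153 159 143 181 182 183 183 183 182 183 183 182 182 182 183 183 170 171 170 166
222  148 149 151 153 157 127 182 182 182 182 181 182 181 181 181 181 182 181 182 169 171 169 162
227  149 149 151 150 155 101 171 171 170 171 171 171 171 170 171 170 170 170 154 170 169 167 162
232  149 146 151 149 153 149 105 100 100 100 101 107  99  98  99  97  98  97 114 168 167 165 160
237  151 144 150 146 150 153 152 150 153 153 152 151 154 152 154 155 166 168 162 165 166 162 157
scene [235.2242 155.1481]
scene [235.7819 170.6901]
[230 153  12  22 134] [235.8955 164.209 ]
side [247.9452 246.728 ]
side [248.6565 258.8142]
bystander diff 1.953125
bystander diff 2.0931712962962963
```

```bash
python3 -c "
from rig import manip
print(manip.sign_off())"
```

```text
the job is handed in; nothing more can be done
None
```

I handed the job in at about 27 s: I drew the cartridge out with the hook and set it flat in the tray, stood the picker back on its foot clear of the bay and tray, and the last camera check showed the beaker and tin unmoved; the judge's verdict was not reported.

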